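# Set the pot holder's jaw to its gauge mark

## Robot

A 7-joint arm with a two-finger parallel gripper is mounted at the origin on the work surface. World frame = base frame: x ahead of the robot, y to its left, z up, the work surface at z = 0. Lengths are in m, angles in rad, forces in N, time in s.
With the tool pointing down it reaches from about 0.4 to 0.9 m from the base axis. Payload 5.5 kg.
Tool frame: the origin (TCP) lies midway between the tips of the shut fingers; the grasp point (between the pads) lies 19 mm behind it (manip.grip_depth is the distance from the TCP to the grasp point, in m); z points along the fingers, x is the direction in which the jaws open and shut, and the axes are right-handed (so a half turn about z gives the same grasp; the last joint's range is limited). The gripper opens to 92 mm and grips with 3 to 60 N. Pads are 19 mm wide; open, the fingers measure 130 mm over their backs; the gripper's body (75 mm by 190 mm) begins 47 mm behind the grasp point.
Start: joints at [1.437, 0.501, -0.427, 1.55, 0.221, 1.138, -0.21], TCP at [0.251, -0.599, 0.227] pointing down, gripper open.
Joint ranges: [-2.88, 2.88], [-0.31, 2.03], [-1.54, 1.56], [0.2, 2.42], [-1.41, 4.55], [0.19, 2.02], [-2.57, 2.57]. Speed limits (rad/s): [2.57, 2.57, 3.14, 3.14, 3.14, 3.14, 3.14].

## Interface

Orientations are given as a unit quaternion [x, y, z, w].
In Python, from bench import manip, effector, viewer gives the robot as it stands. Calls block until the motion is done:
- manip.move_pose(position, orientation): joint-space move of the TCP to a pose.
- manip.servo_line(position, ori=None, vel=0.15): straight line of the TCP; ori=None keeps the orientation; vel is the mean speed in m/s.
- manip.movej(angles): joint-space move.
- effector.open_jaws() and effector.close(f_grip=None): open the fingers fully, or close them until they stop; f_grip is the grip in N (None keeps the last).
- manip.sleep(seconds).
- manip.solve_ik(position, orientation): joint angles nearest the present ones, or None.
- viewer.get_image(name): name is "scene" or "top"; returns the picture (384x512x3 uint8, red, green, blue); there is no depth.
- viewer.get_calibration(name): a dict with "vfov" (degrees; the focal length in pixels is half the picture's height over the tangent of half this angle, whatever the lens; pixels are square), "cx", "cy" (the principal point, pixels), "eye" and "attitude" of the camera in the world. Camera axes: x right, y down, z forward; pixel columns grow to the right and rows downward; lengths in m; the calibration is good to about 2 mm. A picture is of the moment at which its call begins. get_calibration takes no time and is no camera call.
A pose or a line that the arm cannot do raises manip.PlanningError and nothing moves.
- manip.hand_in(): hands the job in, once; it reports no verdict.
Readings, each from a call of its own:
- manip.current_clock(): time.
- manip.current_q(): joint angles.
- manip.current_joint_velocities(): joint speeds.
- manip.current_tau(): joint torques, N m.
- manip.current_tool_pos(): TCP position.
- manip.current_tcp_rot(): TCP orientation.
- manip.current_force(): force on the tool from outside, world axes, zero at the start.
- manip.current_wrist_torque(): the same for the moment, N m.
- manip.current_finger_gap(): finger opening in m.
Only numpy, scipy, OpenCV 4.12 (cv2) and the standard library are available. Lean on these libraries where they do the work, as an engineer would, in place of code of your own. Each camera call takes 0.05 s, during which the arm holds its last target. There are 200 camera calls.

## Task

Set the sample-pot holder for the next pot size: press a fingertip lightly on top of its knurled wheel and roll it, stroke by stroke, until the moving jaw has closed the gap just to the gauge blade, its gripping face in line with the middle of the blade, and then take the hand away. Move the jaw only by rolling the wheel: do not push the jaw or pinch the wheel, and leave the jars, the beaker and the spoon where they are.

Things in the scene. Friction and masses are not known exactly. Their poses are not given: they have to be found in the camera images.
- jig: Sample-pot holder bolted to the bench: steel plate 100 (x) x 270 (y) x 12 mm with two white jaws and a knurled wheel. Origin: centre of its underside, z up. The jaw travels along the jig's y. Fixed jaw (60 x 22 mm, top at 50 mm): gripping face at y = -70 mm. Wheel at x = 0, y = +75 mm between two aluminium cheeks (66 mm long in y, tops 68 mm above the bench), with the sprung steel side plates outside them 58 mm apart overall.
- wheel_top (a point): Highest point of the wheel when not pressed, 92 mm above the bench; fixed in the jig at x = 0, y = +75 mm, axes as the jig's. The wheel stands 24 mm proud of its cheeks. Wheel and moving jaw hang on one sprung head: pressed, it sinks up to 7 mm (about 5 N to start, 1.2 N per mm more) and comes back up; 3 to 5 mm of sink grips well. Rolling its top along the jig's -y (towards the jaws) closes the gap, +y opens it.
- wheel: The knurled dark steel wheel, 60 mm in diameter, 22 mm wide, 36 ridges; origin at its centre, 62 mm above the bench; its axle is level along the jig's x. Geared to the jaw: 30 mm of fingertip roll (1 rad) moves the jaw 6 mm. From the start it can turn 8.3 rad to close and 0.8 rad to open; it stays where it is left (friction about 1 N at the rim).
- jaw_face (a point): Top edge of the moving white jaw's gripping face (the face towards the fixed jaw), middle of its 60 mm width, 50 mm above the bench; axes as the jig's. Starts at the jig's y = -10 mm (60 mm gap) and moves along -y as the gap closes. The jaw block, 60 (x) x 22 (y) x 30 mm high, hangs on two rods 8 mm clear of the plate and lies on the +y side of this face.
- jaw: The moving white jaw block. Origin: bottom edge of the same gripping face, middle of its width, 20 mm above the bench; axes as the jig's.
- gauge: Gauge mark, fixed: dark upright steel blade 4 mm wide (y), 12 mm long (x), top 50 mm above the bench, on a 12 mm wide, 16 mm high steel foot on the jig's plate at x = +40 mm, beside the moving jaw's path. Origin: middle of the blade at its foot, 12 mm above the bench; axes as the jig's. The jaw is set when its gripping face has the blade middle's y in the jig's frame; they do not touch.
- jar_a: Bystander: clear capped sample jar, 40 mm in diameter, 55 mm high; origin at the centre of its underside.
- jar_b: Bystander: clear capped sample jar, 44 mm in diameter, 65 mm high; origin at the centre of its underside.
- beaker: Bystander: open white plastic beaker, 68 mm across the mouth, 85 mm high; origin at the centre of its underside.
- spatula: Bystander: steel sample spoon, 170 mm long, lying flat along its own x; origin near its middle, on the bench.

How it is judged:
By the outcome, as a careful person would: the job done as asked, in the order asked, and still so for the second after the job is handed in, with the robot touching nothing.
It also fails if it takes over 61 s, if anything falls off the work surface, if the arm or the gripper's body presses on something with over 40 N, if the wrist force passes 120 N, or if a joint passes its speed limit or range.

## Working session

There is one attempt and no reset: what is moved stays moved. The work goes in short steps, each a Python script; the robot and the scene stay as the last script left them, time stands still between calls to the robot, and variables do not carry over. Pictures are saved under pics/ and viewed, about 8 in all and at most 12, crops included, and the job is handed in when it is done.

```bash
mkdir -p pics; ls; python3 - <<'E'
from bench import manip, effector, viewer
import cv2
for n in("scene","top"):
    cv2.imwrite(f"pics/{n}0.png",viewer.get_image(n)[:,:,::-1]); print(n,viewer.get_calibration(n))
print(manip.current_clock(),manip.current_tcp_rot(),manip.current_finger_gap(),manip.current_force())
E
```

```text
pics
scene {'vfov': 46.41139983376857, 'cx': 252.3629267432427, 'cy': 183.61509005282932, 'eye': array([1.40214491, 0.07709973, 0.69168821]), 'attitude': array([ 0.63165296,  0.6334646 , -0.31802944, -0.31399746])}
top {'vfov': 49.96901724475668, 'cx': 258.46423902894776, 'cy': 192.13551076241657, 'eye': array([0.44072505, 0.07893945, 0.83260901]), 'attitude': array([-0.69797585,  0.70886909, -0.07158868,  0.07217604])}
0.1 [ 8.32618606e-01 -5.53846061e-01 -7.20253636e-04 -5.28032797e-04] 0.09158070450234188 [-0.16335067 -0.02736106 -0.11721644]
```

View pics/scene0.png

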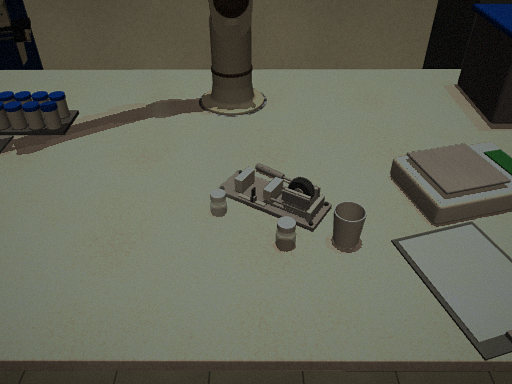

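View pics/top0.png

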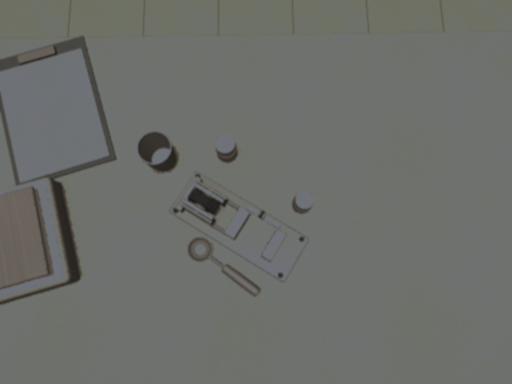

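```bash
python3 - <<'E'
import cv2,numpy as np
a=cv2.imread("pics/top0.png")[168:288,160:320]; b=cv2.imread("pics/scene0.png")[155:245,205:340]
f=lambda a,k:np.clip(cv2.resize(a,None,fx=k,fy=k,interpolation=cv2.INTER_CUBIC).astype(float)*1.6,0,255).astype(np.uint8)
cv2.imwrite("pics/top0c.png",f(a,5)); cv2.imwrite("pics/scene0c.png",f(b,5))
E
```

```text
(no output)
```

View pics/top0c.png

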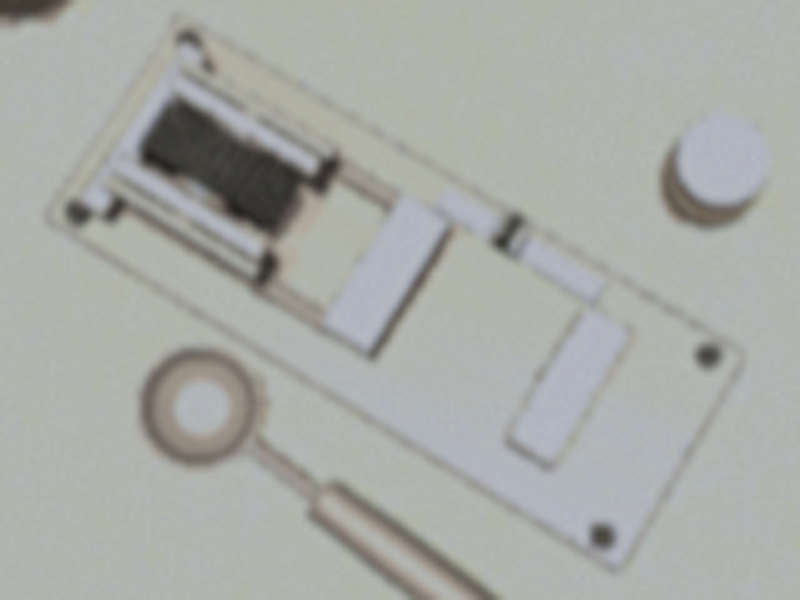

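View pics/scene0c.png

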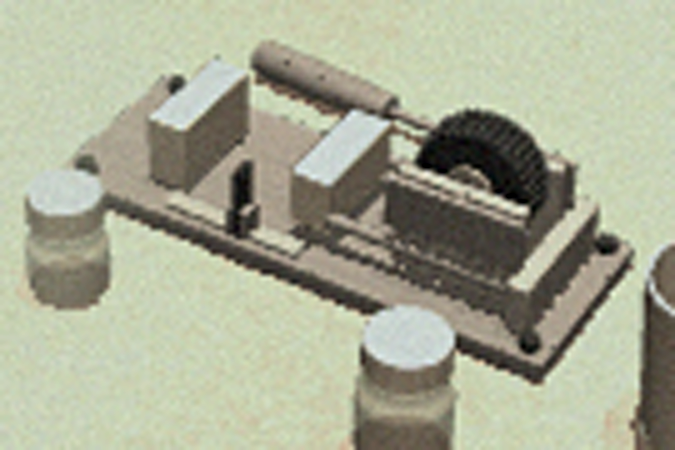

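```bash
cat > geo.py <<'E'
import numpy as np
from scipy.spatial.transform import Rotation as R
from bench import viewer
class Cam:
    def __init__(s,n):
        c=viewer.get_calibration(n); s.f=192/np.tan(np.radians(c["vfov"])/2); s.c=np.array([c["cx"],c["cy"]]); s.e=np.array(c["eye"]); s.R=R.from_quat(c["attitude"]).as_matrix()
    def proj(s,P):
        q=(np.atleast_2d(P)-s.e)@s.R; return s.f*q[:,:2]/q[:,2:]+s.c
def jig(P,p):
    P=np.atleast_2d(P)*1e-3; c,s_=np.cos(p[2]),np.sin(p[2])
    return np.c_[p[0]+c*P[:,0]-s_*P[:,1],p[1]+s_*P[:,0]+c*P[:,1],P[:,2]]
E
python3 - <<'E'
from geo import *
from scipy.optimize import least_squares
T,S=Cam("top"),Cam("scene")
top=[((50,135,12),(175,12)),((50,-135,12),(748,352)),((-50,-135,12),(620,573)),((-50,135,12),(45,220)),
((30,-70,50),(588,305)),((30,-92,50),(632,328)),((-30,-92,50),(550,468)),((-30,-70,50),(507,438)),
((30,12,50),(400,190)),((30,-10,50),(448,222)),((-30,-10,50),(370,350)),((-30,12,50),(325,318))]
sc=[((50,135,12),(541,370)),((-50,135,12),(632,250)),((30,-70,50),(188,125)),((-30,-70,50),(249,72)),((30,-92,50),(149,118)),((-30,-92,50),(214,58)),
((30,-10,50),(328,175) if 0 else (292,172)),((30,12,50),(330,180)),((-30,12,50),(392,124)),((-30,-10,50),(352,110))]
def prep(l,o): return np.array([a for a,_ in l],float),(np.array([b for _,b in l])+.5)/5-.5+o
tw,ti=prep(top,(160,168)); sw,si=prep(sc,(205,155))
gt=(np.array([512,225])+.5)/5-.5+[160,168]; gs=(np.array([243,162])+.5)/5-.5+[205,155]
def res(p,full=False):
    a=T.proj(jig(tw,p))+p[3:5]-ti; b=S.proj(jig(sw,p))+p[5:7]-si
    if full: print(np.c_[tw,a].round(1),"\n",np.c_[sw,b].round(1))
    return np.r_[a.ravel(),b.ravel(),p[3:7]*.7]
r=least_squares(res,[.45,.1,1.,0,0,0,0],loss="soft_l1"); p=r.x
for th in(-2,0,2):
    q=least_squares(res,[.45,.1,th,0,0,0,0],loss="soft_l1")
    if q.cost<r.cost:r=q;p=q.x
print(p,np.degrees(p[2]),r.cost);res(p,True)
g=least_squares(lambda y:T.proj(jig([40,y[0],50],p))[0]+p[3:5]-gt,[-30]);print("g top",g.x,g.fun)
g=least_squares(lambda y:S.proj(jig([40,y[0],50],p))[0]+p[5:7]-gs,[-30]);print("g scene",g.x,g.fun)
print(jig([[0,75,92],[0,75,62]],p))
np.save("p.npy",p)
E
```

```text
[ 0.5450086   0.11948109 -0.56147389 -0.23452538  0.22544008 -0.18675179
  0.91200264] -32.17008440076303 6.376517373613369
[[ 5.00e+01  1.35e+02  1.20e+01  7.00e-01  0.00e+00]
 [ 5.00e+01 -1.35e+02  1.20e+01 -1.00e-01  3.00e-01]
 [-5.00e+01 -1.35e+02  1.20e+01 -1.00e-01  1.00e-01]
 [-5.00e+01  1.35e+02  1.20e+01 -4.00e-01 -5.00e-01]
 [ 3.00e+01 -7.00e+01  5.00e+01 -5.00e-01 -9.00e-01]
 [ 3.00e+01 -9.20e+01  5.00e+01  6.00e-01  5.00e-01]
 [-3.00e+01 -9.20e+01  5.00e+01  8.00e-01 -2.00e-01]
 [-3.00e+01 -7.00e+01  5.00e+01 -7.00e-01 -4.00e-01]
 [ 3.00e+01  1.20e+01  5.00e+01  5.00e-01  0.00e+00]
 [ 3.00e+01 -1.00e+01  5.00e+01  6.00e-01 -5.00e-01]
 [-3.00e+01 -1.00e+01  5.00e+01 -3.00e-01  6.00e-01]
 [-3.00e+01  1.20e+01  5.00e+01 -1.10e+00  1.00e+00]] 
 [[ 5.00e+01  1.35e+02  1.20e+01  3.00e-01 -6.00e-01]
 [-5.00e+01  1.35e+02  1.20e+01  8.00e-01 -6.00e-01]
 [ 3.00e+01 -7.00e+01  5.00e+01 -8.00e-01  1.30e+00]
 [-3.00e+01 -7.00e+01  5.00e+01  2.00e-01 -2.00e-01]
 [ 3.00e+01 -9.20e+01  5.00e+01 -6.00e-01 -2.00e-01]
 [-3.00e+01 -9.20e+01  5.00e+01 -2.00e-01 -0.00e+00]
 [ 3.00e+01 -1.00e+01  5.00e+01 -4.00e-01 -1.00e-01]
 [ 3.00e+01  1.20e+01  5.00e+01  0.00e+00  1.40e+00]
 [-3.00e+01  1.20e+01  5.00e+01  2.00e-01 -3.00e-01]
 [-3.00e+01 -1.00e+01  5.00e+01  4.00e-01 -3.00e-01]]
g top [-31.08472538] [-0.07910344  0.1317494 ]
g scene [-31.15848733] [-0.4674877  1.2218184]
[[0.58494118 0.18296644 0.092     ]
 [0.58494118 0.18296644 0.062     ]]
```

```bash
cat >> geo.py <<'E'
from bench import manip,effector
p=np.load("p.npy"); 
def pt(y,z): return jig([0,75+y,z],p)[0]
def ori(k): return (R.from_euler("z",p[2]+k)*R.from_euler("x",np.pi)).as_quat()
def stroke(a,b,z=87.5,vel=.06):
    manip.servo_line(pt(a,97)); manip.servo_line(pt(a,z),vel=.04); f0=manip.current_force(); t0=manip.current_tool_pos()
    manip.servo_line(pt(b,z),vel=vel); f1=manip.current_force(); t1=manip.current_tool_pos()
    manip.servo_line(pt(b,97),vel=.08)
    print("F",f0.round(1),f1.round(1),"z",t0[2].round(4),t1[2].round(4),"d",np.hypot(*(t1-t0)[:2]).round(4),"t",round(manip.current_clock(),1))
E
python3 - <<'E'
from geo import *
import cv2
for k in(0,np.pi,np.pi/2,-np.pi/2):
    q=manip.solve_ik(pt(0,150),ori(k)); print(k,None if q is None else np.round(q,2))
k=min((0,np.pi),key=lambda k:9 if (q:=manip.solve_ik(pt(0,150),ori(k))) is None else abs(q[6]))
effector.close(5)
manip.move_pose(pt(0,150),ori(k)); print(k,manip.current_clock(),manip.current_force())
manip.servo_line(pt(11,110))
stroke(11,-11)
manip.servo_line(pt(0,140))
print(manip.current_finger_gap())
a=viewer.get_image("top");b=viewer.get_image("scene")
cv2.imwrite("pics/t1.png",a[:,:,::-1]);cv2.imwrite("pics/s1.png",b[:,:,::-1])
f=lambda a,k:np.clip(cv2.resize(a[:,:,::-1],None,fx=k,fy=k,interpolation=cv2.INTER_CUBIC).astype(float)*1.5,0,255).astype(np.uint8)
c=np.vstack([f(a[188:248,210:310],6),f(b[155:205,225:325],5.99)[:300,:600]][0:1]+[cv2.resize(f(b[155:205,225:325],6),(600,240))]) 
cv2.imwrite("pics/c1.png",c)
E
```

```text
0 [ 0.41  0.79 -1.13  1.7   0.77  1.17 -1.49]
3.141592653589793 [ 0.48  0.91 -1.3   1.7   0.92  1.28  1.55]
1.5707963267948966 [ 0.24  0.62 -0.81  1.71  0.51  1.04  0.26]
-1.5707963267948966 [-0.23  0.49 -0.15  1.72  0.09  0.94 -2.55]
0 4.5333 [ 0.30934884  0.19584955 -1.05219157]
F [0.4 0.1 8. ] [-1.4 -1.   9.4] z 0.0891 0.0891 d 0.0228 t 6.4
0.0006192162119706768
```

View pics/c1.png

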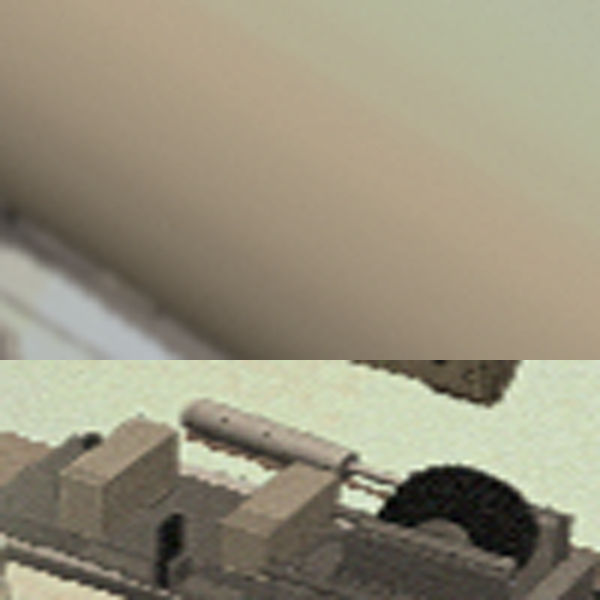

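```bash
python3 - <<'E'
from geo import *
import cv2
for i in range(3): stroke(11,-11,z=86.3)
u=pt(0,150)
manip.servo_line(u); manip.servo_line(u+[0,-.0,.03])
manip.move_pose([.45,-.25,.2],ori(0)); print(manip.current_clock())
A=[viewer.get_image("top").astype(float) for _ in range(6)];B=[viewer.get_image("scene").astype(float) for _ in range(4)]
a=np.mean(A,0);b=np.mean(B,0);np.save("a2.npy",a);np.save("b2.npy",b)
f=lambda a,k:np.clip(cv2.resize(a[:,:,::-1],None,fx=k,fy=k,interpolation=cv2.INTER_CUBIC)*1.5,0,255).astype(np.uint8)
# rectify plane z=50 of top to jig frame: cols = -y (10px/mm), rows=-x
T=Cam("top"); W=[(50,0,50),(50,-80,50),(-40,-80,50),(-40,0,50)]
src=(T.proj(jig(W,p))+p[3:5]).astype(np.float32)
H=cv2.getPerspectiveTransform(src,np.float32([(0,0),(640,0),(640,720),(0,720)]))
r=cv2.warpPerspective(np.float32(a),H,(640,720),flags=cv2.INTER_CUBIC); np.save("r2.npy",r)
cv2.imwrite("pics/r2.png",np.clip(r[:590,:,::-1]*1.5,0,255).astype(np.uint8))
E
```

```text
F [ 0.3 -0.1  8.4] [-1.9 -1.4  9.3] z 0.0882 0.0882 d 0.0228 t 8.6
F [-0.9  0.6  9.9] [-2.8 -0.4  9.9] z 0.0875 0.0874 d 0.0231 t 10.1
F [ 0.3  1.1 10.5] [-1.4 -0.8 10.7] z 0.0875 0.0874 d 0.0229 t 11.6
14.15
```

View pics/r2.png

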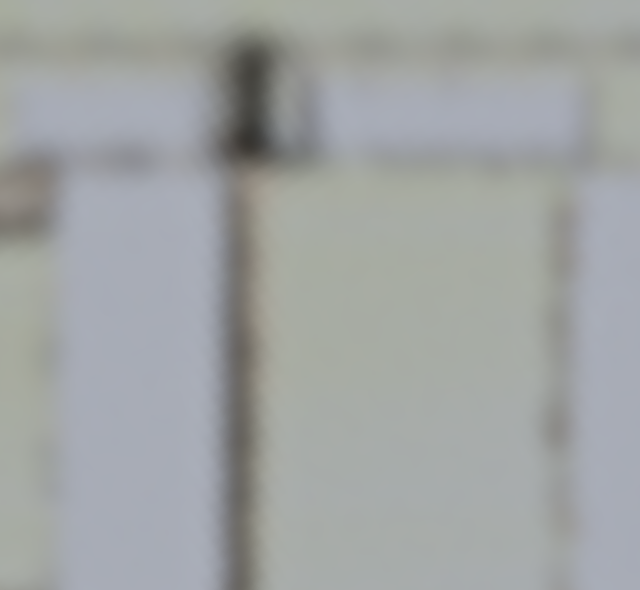

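```bash
cat > prof.py <<'E'
from geo import *
import cv2
def rect(img,n):
    C=Cam(n); o=p[3:5] if n=="top" else p[5:7]
    W=[(50,40,50),(50,-100,50),(-40,-100,50),(-40,40,50)]
    H=cv2.getPerspectiveTransform((C.proj(jig(W,p))+o).astype(np.float32),np.float32([(0,0),(1400,0),(1400,900),(0,900)]))
    return cv2.warpPerspective(np.float32(img).mean(2),H,(1400,900),flags=cv2.INTER_CUBIC)
def prof(r,x0,x1): return r[int((50-x1)*10):int((50-x0)*10)].mean(0)  # index i -> y=40-i/10
E
python3 - <<'E'
from prof import *
c,s=np.cos(p[2]),np.sin(p[2])
for n in("top","scene"):
    e=Cam(n).e[:2]-p[:2]; print(n,"eye in jig mm",1e3*(c*e[0]+s*e[1]),1e3*(-s*e[0]+c*e[1]))
import matplotlib
E
python3 - <<'E'
from prof import *
I={"top0":cv2.imread("pics/top0.png"),"top2":np.load("a2.npy"),"scene0":cv2.imread("pics/scene0.png"),"scene2":np.load("b2.npy")}
for k,im in I.items():
    r=rect(im,k[:-1]); P=prof(r,-20,20); y=40-np.arange(1400)/10
    d=np.gradient(cv2.GaussianBlur(P[None],(0,0),4)[0])
    pk=[(round(y[i],1),round(d[i]*10,1)) for i in range(5,1395) if abs(d[i])==abs(d[i-12:i+13]).max() and abs(d[i])>.25]
    print(k,pk)
    G=prof(r,36,44); print("  blade",[(round(v),) [0] for v in G[620:830:10]]," min at",y[620+np.argmin(G[620:830])])
    w=np.clip(np.median(G[600:850])-15-G[620:830],0,None); print("  centroid",(w*y[620:830]).sum()/w.sum())
E
```

```text
top eye in jig mm -66.68726161396496 -89.84148172087049
scene eye in jig mm 748.1065691684249 420.49423826794845Traceback (most recent call last):
  File "<stdin>", line 5, in <module>
ModuleNotFoundError: No module named 'matplotlib'
Traceback (most recent call last):
ValueError: zero-size array to reduction operation maximum which has no identity
```

```bash
python3 - <<'E'
from prof import *
I={"top0":cv2.imread("pics/top0.png"),"top2":np.load("a2.npy"),"scene0":cv2.imread("pics/scene0.png"),"scene2":np.load("b2.npy")}
for k,im in I.items():
    r=rect(im,k[:-1]); P=prof(r,-20,20); y=40-np.arange(1400)/10
    d=np.gradient(cv2.GaussianBlur(P[None],(0,0),4)[0])
    pk=[(round(float(y[i]),1),round(float(d[i])*10,1)) for i in range(15,1385) if abs(d[i])==abs(d[i-12:i+13]).max() and abs(d[i])>.25]
    print(k,pk)
    G=prof(r,36,44); print("  blade",[round(float(v)) for v in G[640:800:10]]," min at",y[640+np.argmin(G[640:800])])
E
```

```text
top0 [(10.7, 2.6), (-9.8, -16.2), (-13.7, 14.7), (-68.2, -4.4), (-71.8, 5.2), (-90.3, -3.9), (-94.1, 3.2)]
  blade [106, 102, 96, 88, 78, 67, 56, 48, 49, 60, 75, 87, 94, 95, 95, 98]  min at -31.400000000000006
top2 [(37.8, 4.7), (-27.9, -14.6), (-31.7, 13.2), (-68.2, -4.4), (-71.8, 5.1), (-90.3, -3.8), (-94.0, 3.2)]
  blade [107, 103, 98, 89, 79, 68, 56, 49, 50, 61, 76, 88, 95, 96, 97, 100]  min at -31.400000000000006
scene0 [(34.3, 11.1), (30.5, -3.0), (23.0, -3.7), (15.6, -3.8), (11.6, 25.9), (-10.0, -18.3), (-13.1, 8.9), (-43.0, -3.8), (-61.1, -3.3), (-70.5, 25.4), (-74.7, -2.5), (-91.3, -14.7)]
  blade [74, 58, 41, 28, 23, 23, 26, 33, 47, 67, 88, 101, 105, 103, 102, 104]  min at -28.400000000000006
scene2 [(34.3, 11.7), (28.4, 4.2), (10.8, -5.9), (0.1, -3.8), (-7.1, 24.7), (-11.5, -2.7), (-28.5, -13.4), (-31.4, 4.2), (-43.0, -4.0), (-47.7, -2.7), (-56.5, -2.7), (-61.8, -3.4), (-70.4, 26.4), (-91.3, -15.7), (-95.2, 2.6), (-95.3, 2.6)]
  blade [61, 52, 41, 32, 26, 24, 26, 34, 50, 71, 91, 104, 108, 108, 108, 110]  min at -29.0
```

```bash
python3 - <<'E'
from prof import *
from scipy.optimize import least_squares
from scipy.ndimage import gaussian_filter1d as gf
e=1e3*Cam("top").e; h=e[2]; ny=-89.8
sh=lambda y,z: ny+(y-ny)*(h-50)/(h-z)
y=40-np.arange(1400)/10; fine=y
def paint(edges,vals,s):  # edges descending in y
    o=np.full(1400,vals[0],float)
    for a,v in zip(edges,vals[1:]): o=o+(v-o)*np.clip((a-y)/.1+.5,0,1)
    return gf(o,s*10)
r=rect(np.load("a2.npy"),"top")
def blade(q):
    c,s=q[:2]; E=[sh(c+6,28),c+2,c-2,sh(c-2,28),sh(c-6,28),sh(c-6,12)]
    return paint(E,q[2:9],s)
for xs in((36,44),(38,42),(35,40)):
  G=prof(r,*xs); m=(y<-20)&(y>-46)
  for s0 in(-29.5,-31.5):
    f=least_squares(lambda q:np.r_[(blade(q)-G)[m],(q[2:]-80)*.02],[s0,1.,110,90,30,40,95,80,107],bounds=([-40,.3]+[5]*7,[-20,3]+[140]*7))
    print(xs,f.x.round(2),np.abs(f.fun).max().round(1),np.sqrt((f.fun**2).mean()).round(2))
for nm,im,yt in(("0",cv2.imread("pics/top0.png"),-10),("2",np.load("a2.npy"),-28.3)):
  P=prof(rect(im,"top"),-20,20); m=(y<yt+9)&(y>yt-12)
  f=least_squares(lambda q:(paint([q[0],sh(q[0],20)],q[2:5],q[1])-P)[m],[yt,1.,105,40,100]);print(nm,f.x.round(2),np.abs(f.fun).max().round(1))
E
```

```text
(36, 44) [-29.78   1.69 110.04 101.33  58.13   5.   107.7   55.97 110.84] 1.9 0.9
(36, 44) [-29.78   1.69 110.04 101.33  58.13   5.   107.7   55.97 110.84] 1.9 0.9
(38, 42) [-29.82   1.67 110.91 100.5   54.6    5.   108.64  55.69 111.6 ] 2.0 0.92
(38, 42) [-29.82   1.67 110.91 100.5   54.6    5.   108.64  55.69 111.6 ] 2.0 0.92
(35, 40) [-29.96   1.72 114.35 101.84  53.33   5.   118.95  21.58 115.41] 2.3 1.04
(35, 40) [-29.96   1.72 114.35 101.84  53.33   5.   118.95  21.58 115.41] 2.3 1.04
0 [-10.29   1.64 115.43  33.25 111.12] 0.8
2 [-28.66   1.68 116.77  26.83 112.76] 0.9
```

```bash
python3 - <<'E'
from geo import *
import cv2
from prof import *
manip.move_pose(pt(4,150),ori(0)); stroke(4,-3.3,z=86.3,vel=.03)
manip.servo_line(pt(0,150)); manip.move_pose([.45,-.25,.2],ori(0)); print(manip.current_clock())
a=np.mean([viewer.get_image("top").astype(float) for _ in range(8)],0);b=np.mean([viewer.get_image("scene").astype(float) for _ in range(16)],0);np.save("a3.npy",a);np.save("b3.npy",b)
r=rect(a,"top")[0:300,550:950]; 
s=cv2.resize(np.float32(b[168:208,228:288].mean(2)),None,fx=13,fy=13,interpolation=cv2.INTER_CUBIC)
s=s[:,:780]
S=Cam("scene")
cv2.imwrite("pics/s3.png",np.clip(s*1.5,0,255)); cv2.imwrite("pics/r3.png",np.clip(cv2.resize(r,None,fx=2,fy=2)*1.5,0,255))
for k,im in(("top",a),("scene",b)):
    P=prof(rect(im,k),-20,20); y=40-np.arange(1400)/10
    d=np.gradient(cv2.GaussianBlur(P[None],(0,0),4)[0])
    print(k,[(round(float(y[i]),1),round(float(d[i])*10,1)) for i in range(15,1385) if abs(d[i])==abs(d[i-12:i+13]).max() and abs(d[i])>.4])
E
```

```text
F [-0.9 -0.7 10. ] [-0.8 -0.7  9.9] z 0.0883 0.0886 d 0.0069 t 17.9
20.1
top [(37.9, 4.7), (-29.4, -14.2), (-33.2, 12.8), (-68.2, -4.4), (-71.8, 5.1)]
scene [(34.3, 11.3), (28.5, 4.3), (10.0, -6.4), (-8.3, 29.7), (-30.5, -7.5), (-43.0, -4.1), (-70.5, 26.7), (-91.3, -15.6)][ WARN:0@33.703] global loadsave.cpp:1063 imwrite_ Unsupported depth image for selected encoder is fallbacked to CV_8U.
```

View pics/s3.png

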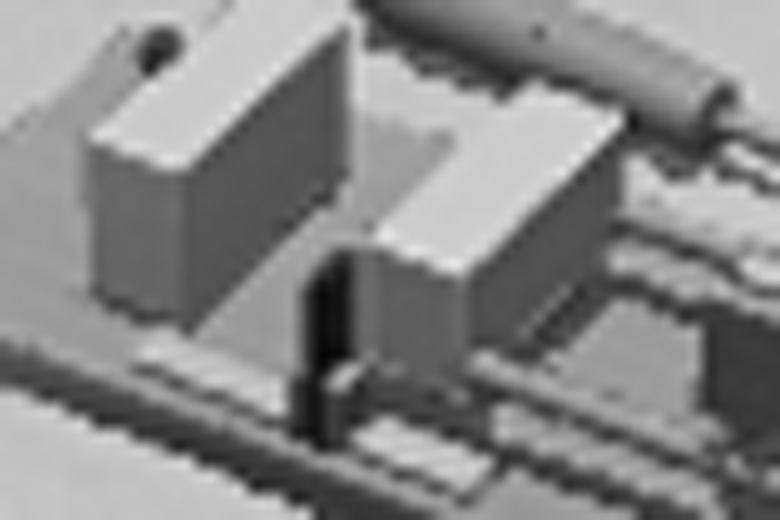

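View pics/r3.png

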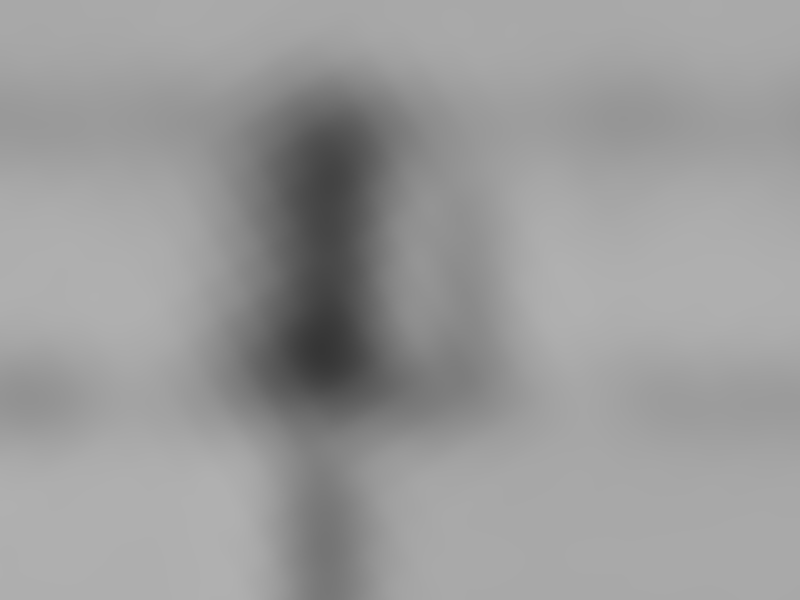

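```bash
python3 - <<'E'
from prof import *
from scipy.optimize import least_squares
S=Cam("scene"); o=p[5:7]
P=lambda q: S.proj(jig(q,p))+o
# re-register on jaw edges/corners of s3 (13x, origin 228,168)
ann=[((30,-92),(90,140)),((30,-70),(185,168)),((-30,-70),(352,22)),((30,0),(375,238)),((30,22),(462,274)),((-30,22),(625,118)),((-30,0),(535,83))]
def res(q):
    out=[]
    for (x,y),uv in ann:
        yy=y+q[2] if y>=0 else y
        out.append(P([x,yy,50])[0]+q[:2]-((np.array(uv)+.5)/13-.5+[228,168]))
    return np.array(out).ravel()
f=least_squares(res,[0,0,-30]); print("offset,face",f.x,f.fun.reshape(-1,2).round(2).tolist())
ofs=f.x[:2]
# blade render fit on unobstructed picture
SS=8; x0,y0,w,h=244,182,20,24
def render(c,s,du,dv,D,img0):
    B=lambda x,y,z:(P(np.array([x,y,z],float))[0]+ofs+[du,dv]-[x0,y0]+.5)*SS
    m=img0.copy()
    faces=[[(46,c-2,28),(46,c+2,28),(46,c+2,50),(46,c-2,50)],[(34,c+2,28),(46,c+2,28),(46,c+2,50),(34,c+2,50)],[(34,c-2,50),(46,c-2,50),(46,c+2,50),(34,c+2,50)]]
    for F,v in zip(faces,D):
        q=np.array([B(*t) for t in F]); k=np.zeros_like(m); cv2.fillPoly(k,[np.round(q*16).astype(np.int32)],1.0,shift=4); m=m+(v-m)*k
    m=cv2.GaussianBlur(m,(0,0),s*SS); return cv2.resize(m,(w,h),interpolation=cv2.INTER_AREA)
for nm,im in(("scene0",cv2.imread("pics/scene0.png")),("scene2",np.load("b2.npy"))):
    im=np.float32(im).mean(2)[y0:y0+h,x0:x0+w]
    tip=P(np.array([40,-30,50.]))[0]+ofs-[x0,y0]; 
    rows=slice(int(tip[1]-3),int(tip[1]+6)); cols=slice(int(tip[0]-5),int(tip[0]+ (6 if nm=="scene0" else 3)))
    def r(q):
        bg=np.float32(np.full((h*SS,w*SS),q[3])); return (render(q[0],q[1],0,q[2],q[4:7],bg)-im)[rows,cols].ravel()
    best=min((least_squares(r,[c0,.5,0,105,25,30,40],diff_step=1e-2,x_scale=[1,.2,.3,20,20,20,20],bounds=([-40,.2,-2,50,0,0,0],[-20,1.5,2,150,120,120,120])) for c0 in(-28,-30,-32)),key=lambda g:g.cost)
    print(nm,best.x.round(2),np.sqrt((best.fun**2).mean()))
    print(im[rows,cols].round().astype(int))
# overlay
b=np.load("b3.npy"); K=24; X,Y=242,176
v=np.clip(cv2.resize(np.float32(b[Y:Y+25,X:X+32]),None,fx=K,fy=K,interpolation=cv2.INTER_CUBIC)*1.5,0,255).astype(np.uint8)
def line(pts,col):
    q=(P(np.array(pts,float))+ofs-[X,Y]+.5)*K; cv2.polylines(v,[np.round(q).astype(np.int32)],False,col,1)
fy=f.x[2]; line([(30,fy,20),(30,fy,50),(-30,fy,50),(-30,fy+22,50),(30,fy+22,50),(30,fy,50)],(0,0,255))
for c,col in((-30,(0,255,0)),(-32,(255,0,0))): line([(34,c-2,50),(46,c-2,50),(46,c-2,28),(46,c+2,28),(46,c+2,50),(34,c+2,50),(34,c-2,50)],col);line([(46,c+2,50),(46,c-2,50)],col)
cv2.imwrite("pics/o3.png",v)
E
```

```text
offset,face [ 3.96207541e-01 -1.45963921e-02 -3.07757201e+01] [[-0.24, -0.29], [-0.02, 0.41], [0.39, -0.42], [-0.86, 0.25], [0.36, 0.48], [0.59, -0.17], [-0.22, -0.26]]
scene0 [-3.212e+01  2.500e-01  1.000e-02  9.611e+01  2.388e+01  1.436e+01
  3.689e+01] 11.366767319755416
[[ 51  50  52  97 103 102  97  99 100  95  99]
 [ 62  60  96 101 104 106 106  97 100  97  95]
 [ 57 100 103 105 104  65  46  68 102 100  97]
 [100 105  98 102  67  36  23  55 106 102  98]
 [100  99  99  80  31  27  16  63 102  99  98]
 [ 94 102  96  47  11  20  19  58 103 100  99]
 [ 98  99  99  50  12   9  10  62 103  98  95]
 [ 97  98  95  50  17   9  21  57 102  99 100]
 [ 99  98 100  48  17   9  14  62 100  95  95]]
scene2 [-31.7    0.2   -0.11  98.28  13.7   19.69  32.81] 13.605729850399735
[[ 54  51  50 106 106 105 106 104]
 [ 58  62 105 110 108 108 108 108]
 [ 64 106 108 105 106  70  46  67]
 [105 108 108 105  71  36  25  60]
 [105 105 103  86  32  26  21  58]
 [104 103 100  53  14  13  20  56]
 [101 103  99  50  10  14  19  56]
 [103 105 103  47  11  13  25  57]
 [100 101 100  51  10  12  19  58]]
```

View pics/o3.png

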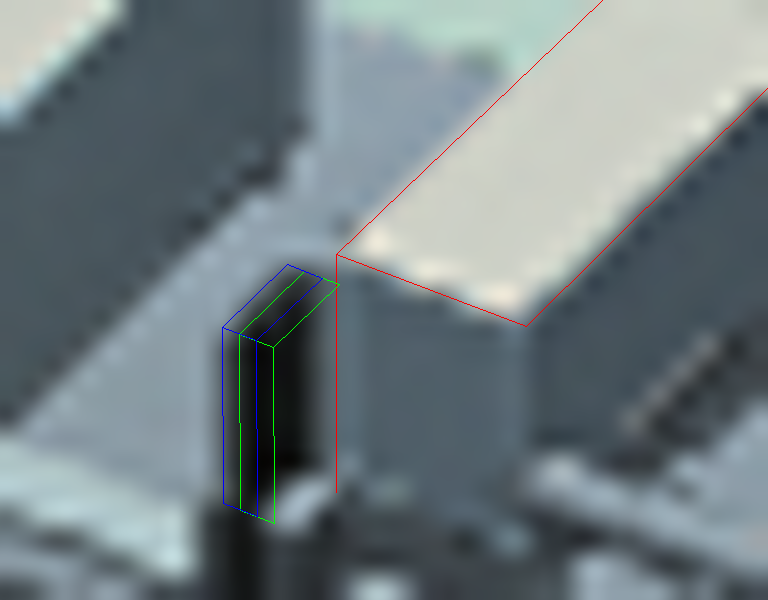

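```bash
python3 - <<'E'
from prof import *
from scipy.optimize import brentq
S=Cam("scene"); o=p[5:7]
b0=np.float32(cv2.imread("pics/scene0.png")).mean(2); b2=np.load("b2.npy").mean(2); b3=np.load("b3.npy").mean(2)
def edge(im,rows,c0,c1):
    g=im[rows[0]:rows[1],c0:c1+1].mean(0); L,Rr=g[:2].mean(),g[-2:].mean(); return c0-.5+((g-Rr)/(L-Rr)).sum(), g.round().astype(int).tolist()
col=lambda x,y,z:(S.proj(jig([x,y,z],p))[0]+o)
for n,im in(("0",b0),("2",b2),("3",b3)):
    E=lambda r,a,b: edge(im,r,a,b)
    print(n,"fixL",E((182,188),231,238),"fixM",E((184,189),239,245))
    if n!="3": print("  blade L",E((191,194),247,253),"R",E((191,194),253,258))
    m={"0":(193,197,268,275),"2":(191,195,261,268),"3":(191,195,260,267)}[n]; print("  movM",E(m[:2],*m[2:]))
    print("  movL",E(m[:2],*{"0":(260,267),"2":(254,260),"3":(254,260)}[n]))
def inv(u,x,z,du): return brentq(lambda y:col(x,y,z)[0]+du-u,-150,60)
for n,fl,fm in(("model",0,0),):
    for x,y in((30,-92),(30,-70),(30,-10),(30,12),(46,-32),(34,-28)): print(x,y,col(x,y,40).round(2))
E
```

```text
0 fixL (np.float32(234.2552), [100, 101, 101, 91, 67, 64, 66, 64]) fixM (np.float32(241.46527), [64, 64, 65, 55, 53, 55, 54])
  blade L (np.float32(250.93402), [98, 98, 98, 98, 49, 15, 9]) R (np.float32(254.87434), [9, 15, 60, 102, 97, 97])
  movM (np.float32(270.44415), [60, 58, 59, 47, 53, 51, 49, 52])
  movL (np.float32(262.51544), [97, 98, 96, 62, 58, 59, 60, 58])
2 fixL (np.float64(234.28757980266977), [105, 104, 105, 96, 70, 68, 69, 68]) fixM (np.float64(241.54633204633205), [68, 67, 68, 56, 57, 57, 57])
  blade L (np.float64(250.92676338941195), [102, 101, 103, 101, 49, 10, 13]) R (np.float64(254.33973187081048), [13, 21, 57, 75, 62, 63])
  movM (np.float64(263.9046822742475), [62, 63, 63, 57, 53, 53, 53, 53])
  movL (np.float64(254.93847179031542), [20, 57, 76, 61, 63, 62, 62])
3 fixL (np.float64(234.32630176798256), [104, 104, 104, 96, 70, 68, 68, 68]) fixM (np.float64(241.71681922196797), [67, 68, 68, 57, 57, 57, 56])
  movM (np.float64(263.8322954995754), [63, 62, 64, 67, 52, 52, 53, 54])
  movL (np.float64(255.1720304890959), [18, 57, 71, 62, 62, 62, 63])
30 -92 [233.94 181.34]
30 -70 [241.43 184.21]
30 -10 [262.55 192.29]
30 12 [270.56 195.36]
46 -32 [251.09 192.77]
34 -28 [255.22 190.69]
```

```bash
python3 - <<'E'
from prof import *
manip.move_pose(pt(2.2,150),ori(0)); stroke(2.2,-2.1,z=86.3,vel=.03)
manip.servo_line(pt(0,150)); manip.move_pose([.45,-.25,.2],ori(0)); print(manip.current_clock(),manip.current_force().round(1))
a=np.mean([viewer.get_image("top").astype(float) for _ in range(8)],0);b=np.mean([viewer.get_image("scene").astype(float) for _ in range(10)],0);np.save("a4.npy",a);np.save("b4.npy",b)
y=40-np.arange(1400)/10
for k,im in(("top",a),("scene",b)):
    P=prof(rect(im,k),-20,20)
    d=np.gradient(cv2.GaussianBlur(P[None],(0,0),4)[0])
    print(k,[(round(float(y[i]),1),round(float(d[i])*10,1)) for i in range(15,1385) if abs(d[i])==abs(d[i-12:i+13]).max() and abs(d[i])>.4])
print(b.mean(2)[190:196,247:268].round().astype(int))
# top blade fit, foot brightness tied on both sides, side face darkness fixed
from scipy.optimize import least_squares
from scipy.ndimage import gaussian_filter1d as gf
h=1e3*Cam("top").e[2]; ny=-89.8; sh=lambda q,z: ny+(q-ny)*(h-50)/(h-z)
G=prof(rect(np.load("a2.npy"),"top"),37,43); m=(y<-20)&(y>-46)
def model(q,side):
    c=q[0]; o=np.full(1400,q[1])
    for e,v in zip([sh(c+6,28),c+2,c-2,sh(c-2,28),sh(c-6,28),sh(c-6,12)],[q[2],q[3],side,q[2],q[4],q[5]]): o=o+(v-o)*np.clip((e-y)/.1+.5,0,1)
    return gf(o,16.6)
for side in(10,25,40):
    f=least_squares(lambda q:(model(q,side)-G)[m],[-30,110,95,40,60,110]); print(side,f.x.round(2),np.sqrt((f.fun**2).mean()).round(2))
def view(im): return np.clip(im[150:260,205:345,::-1]*1.5,0,255).astype(np.uint8)
cv2.imwrite("pics/f4.png",cv2.resize(view(b),None,fx=5,fy=5,interpolation=cv2.INTER_CUBIC))
E
```

```text
F [-1.8 -1.5 10.2] [-0.8  0.6  9.1] z 0.0883 0.0887 d 0.0037 t 24.5
26.6417 [-0.3 -0.3  0.2]
top [(37.7, 4.7), (-30.3, -14.0), (-34.1, 12.5), (-68.2, -4.4), (-71.8, 5.2)]
scene [(34.3, 11.9), (28.5, 4.3), (9.7, -5.8), (-1.4, -5.3), (-10.0, 29.8), (-30.7, -13.0), (-43.0, -4.0), (-70.5, 26.9), (-91.3, -15.8)]
[[103 103 104 100  53  13  14  15  40  66  63  63  63  63  61  62  62  52
   54  54  53]
 [102 101 104 100  50  12  11  18  38  65  64  63  62  63  63  63  63  54
   54  55  53]
 [101 101 104 100  50  11  14  16  38  65  63  62  64  62  65  63  61  53
   54  54  54]
 [102 102 101 102  49  10  12  15  36  65  63  63  61  63  63  61  58  52
   53  53  53]
 [103 103 104  99  50  11  10  15  36  63  62  62  63  63  62  63  57  47
   50  51  48]
 [ 99 102 105 103  49   9  11  23  59  84  62  62  62  63  64  66  68 112
  115  77  47]]
10 [-29.76 110.03 104.46  54.97  62.85 110.93] 1.11
25 [-30.   109.74 103.61  49.35  66.48 111.13] 1.37
40 [-30.23 109.47 102.23  44.38  71.27 111.27] 1.61
```

View pics/f4.png

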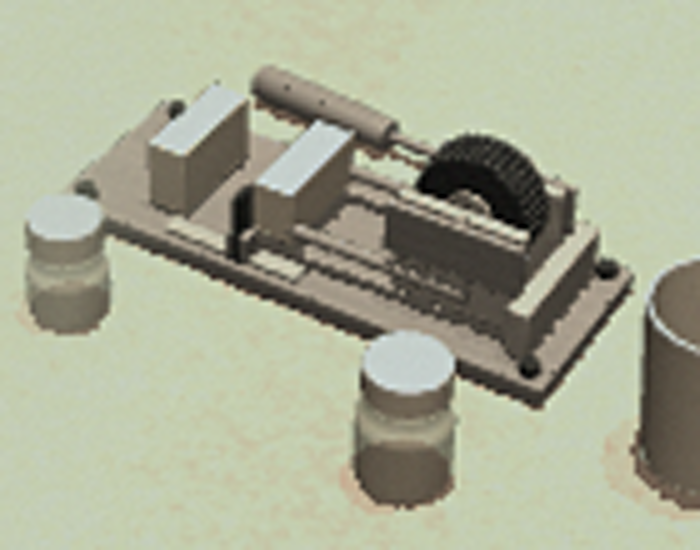

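```bash
python3 -c "
from bench import manip
manip.hand_in(); print(manip.current_clock())"
```

```text
the job is handed in; nothing more can be done
the job is handed in; nothing more can be done
```

I rolled the wheel closed in six light strokes with the fingers shut: four of about 23 mm, then trims of 6.9 and 3.7 mm. Contact force was about 8–11 N throughout. I then moved the hand well clear and handed the job in; my last clock reading was 26.6 s.

**Last checks:**
- **Jaw face:** it is at the jig's y of about -30.4 mm. The roll count gives -30.45 mm and the top camera -30.5 mm.
- **Blade middle:** it is at about -30.3 mm.
- **Hand clear:** the tool force was back to near zero, and the last scene picture shows the two jars in place. The beaker and most of the spoon were in view and looked unmoved, but I did not measure them.

**Where the checks disagreed:**
- **Blade position:** the two cameras differ by nearly 1 mm. The top camera puts the blade middle at -29.8 to -30.2 mm and the scene camera at -30.7 mm.
- **Jaw position:** two edge measurements from the scene camera scatter, from about -29.5 mm to -31.6 mm.

The alignment is therefore good to roughly ±0.7 mm.

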